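# Seat a circuit carrier in a soldering fixture

## Task

Push the large carrier with the circuit panel along the fixture plate until it lies flat against the end stop at the far end. Then push the sliding jaw from behind until it has driven the carrier fully home against the side fence and stands against the carrier, so that the carrier is left squared up in the corner of stop and fence. Only push: do not lift or tip the carrier, and leave the other things on the plate and bench where they are.

Things in the scene. Friction and masses are not known exactly. Their poses are not given: they have to be found in the camera images.
- fixture: fixed work-holding fixture: aluminium plate 300 mm (its x) by 370 mm (its y), 12 mm thick, carrying a steel end stop, a steel side fence and a sliding jaw. Its place and yaw vary. Origin on the bench surface, z up; the plate spans x -150..+150, y -205..+165 mm, its top is at z = +12 mm. x points to the end stop (far end), y to the side fence (left, seen from the robot).
- stop_face (a point): END STOP: steel bar along the fixture's y at the far end. This point is the foot of its flat face, mid length, at fixture x +120, y +45 mm, z at the plate's top. The face is 220 mm long, 26 mm high; two black clamp knobs on top reach 58 mm above the plate. Axes as the fixture's.
- fence_face (a point): SIDE FENCE: steel bar along the fixture's x on the left. This point is the foot of its flat face, mid length, at fixture x +42.5, y +120 mm, z at the plate's top. The face is 155 mm long, 26 mm high; one black clamp knob on top reaches 58 mm above the plate. Axes as the fixture's.
- carrier: black block 100 mm (its x) by 130 mm (its y), 18 mm thick, green circuit panel on top (22 mm over all), about 0.35 kg, loose on the plate. Origin: centre of its underside. Starts within 0.2 rad of the fixture's axes. Home against stop and fence its origin is at x +70, y +55 mm in the fixture's frame. Slides with a few newtons; if skewed at the stop, push its lagging side.
- jaw (a joint): steel block 70 mm (fixture x, centred on x +70 mm) by 40 mm (y), top 34 mm above the plate, on a guide right of the carrier. Value in m, 0 to 0.10, grows as it moves along fixture +y to the fence; front face at y = -90 mm + value, back face at -130 mm + value. Slides with about 3 N, stays where left. Meets the carrier seated on the fence at 0.080.
- jaw_back (a point): centre of the jaw's flat back face (away from the fence), 18 mm above the plate; moves with the jaw. Axes as the fixture's.
- spare: small empty black carrier, 70 x 55 x 18 mm, no board in it, on the bench left of the fixture; origin at the centre of its underside. A bystander.
- flux: small white bottle, 32 mm across, 55 mm tall, standing on the plate's near right part; origin at the centre of its underside. A bystander.
- jar: small amber jar with steel lid, 40 mm across, 45 mm tall, standing on the plate's near left corner; origin at the centre of its underside. A bystander.
- spool: reel of solder wire, 60 mm across, 40 mm tall, on the bench left of the fixture; origin at the centre of its underside. A bystander.
- driver: screwdriver, about 190 mm long, lying on the bench right of the fixture; origin near the middle of its length, on its underside. A bystander.
- brush: flat brush lying on the bench right of the screwdriver; origin near the middle of its length, on its underside. A bystander.
- tin: open aluminium tray, 90 x 70 x 30 mm, on the bench left of the fixture; origin at the centre of its underside. A bystander.
Mind the look-alikes: they are no part of the job. What is shaped like the carrier but blue or pink is not meant.

How it is judged:
On the way, in this order (a step that is already met when the one before it is completed fails the run):
1. the carrier lies flat against the end stop (within 4 mm and 0.05 rad) (x of carrier in the frame of fixture above 0.066 m and angle between the x axis of carrier and the x axis of fixture, either way round below 0.05 rad), for 0.2 s.
2. then the jaw is pushed up against the carrier and the carrier is home against the fence (x of carrier in the frame of fixture above 0.067 m and y of carrier in the frame of fixture above 0.052 m and angle between the x axis of carrier and the x axis of fixture, either way round below 0.03 rad and z of carrier in the frame of fixture below 0.016 m and value of joint jaw above 0.076 m), for 0.2 s.
At the end, for the whole second after the job is handed in: The carrier lies on the plate within 3 mm of both the end stop and the side fence and square to them within 0.03 rad, the jaw stands against it (joint above 0.076), and both are at rest (all of step 2 and linear speed of carrier below 0.01 m/s and velocity of joint jaw below 0.01 m/s); the robot touches nothing.
It fails at once if the carrier is lifted more than 10 mm off the plate or tipped by more than 0.2 rad (z of carrier in the frame of fixture above 0.022 m or angle between carrier's own z axis and vertical above 0.2 rad).
It fails at once if a bystander is shifted by more than 20 mm (distance of any of spare, flux, jar, spool, driver, brush, tin from where it was at the start of the episode above 0.02 m).
It also fails if it takes over 64 s, if anything falls off the work surface, if the arm or the gripper's body presses on something with over 40 N, if the wrist force passes 120 N, or if a joint passes its speed limit or range.

## Robot

A 6-joint arm with a two-finger parallel gripper is mounted at the origin on the work surface. World frame = base frame: x ahead of the robot, y to its left, z up, the work surface at z = 0. Lengths are in m, angles in rad, forces in N, time in s.
With the tool pointing down it reaches from about 0.3 to 0.85 m from the base axis. Payload 5.4 kg.
Tool frame: the origin (TCP) lies midway between the tips of the shut fingers; the grasp point (between the pads) lies 19 mm behind it (arm.tcp_to_grasp is the distance from the TCP to the grasp point, in m); z points along the fingers, y is the line along which they close (so a half turn about z gives the same grasp; the last joint's range is limited). The gripper opens to 85 mm and grips with 20 to 120 N. Pads are 22 mm wide; open, the fingers measure 114 mm over their backs; the gripper's body (76 mm by 85 mm) begins 54 mm behind the grasp point. The pads swing forward as they close: fully open they stand 13 mm farther back than shut.
Start: joints at [0.941, 0.158, 1.597, -0, 1.386, -0.21], TCP at [0.234, 0.525, 0.231] pointing down, gripper open.
Joint ranges: [-2.91, 2.91], [-0.94, 2.29], [0.18, 2.7], [-1.29, 4.43], [0.17, 2.64], [-3, 3]. Speed limits (rad/s): [2.57, 2.57, 3.14, 3.14, 3.14, 3.14].

## Interface

Orientations are given as a rotation vector (axis times angle).
In Python, from rig import monitor, eyes, arm gives the robot as it stands.
- The arm moves only by the tool drive_tool, never from a script. Its argument "moves" is a list of rows, each a list of 3 entries, a list of its own where there are three numbers: the shift along the tool's x, y, z in cm, then the turn, a rotation vector about the tool's x, y, z in rad, then the finger opening in cm, from 0 to 8.54. A call has 1 to 20 rows; each row shifts and turns the commanded pose from where the row before left it, along the tool's axes as they then stand; what a row does not reach is not made up. A row lasts 1/8 s, in which the tool goes at most 62.5 mm and 10.7 degrees, less where a joint would pass 70% of its speed; a pose out of reach is approached as far as the arm can. A call with a gripper value outside its range is refused whole. The fingers move at their own pace and stop on an object; "squeeze" is the grip in N (left out, the last holds). Time passes only in rows, so rows that do not move let the fingers close. It gives the time, the measured TCP pose, the force, the opening and the grip force at its end, in the units of the state.
- monitor.get_obs(): the state, without advancing time (a new reading comes with each control period).
- eyes.snapshot(name): name is "scene" or "side" or "wrist"; returns the picture (384x512x3 uint8, blue, green, red); there is no depth.
- eyes.calibration(name): a dict with "vfov" (degrees; the focal length in pixels is half the picture's height over the tangent of half this angle, whatever the lens; pixels are square), "cx", "cy" (the principal point, pixels), "extrinsics" (4x4, takes a point from world to camera coordinates); the wrist camera has in their place "mount" (4x4, takes a point from camera to tool coordinates, whose origin is the TCP and whose axes are the flange's). Camera axes: x right, y up, looking along -z (the intrinsics and any distortion apply to the point x, -y, -z); pixel columns grow to the right and rows downward; lengths in m; the calibration is good to about 2 mm. A picture is of the moment at which its call begins: read the wrist's pose just before it. calibration takes no time and is no camera call.
- arm.job_done(): hands the job in; it is judged then, once.
The state is a dict: "time": time; "q": joint angles; "joint_vel": joint speeds; "joint_torque": joint torques, N m; "eef_pos": TCP position; "ee_rot": TCP orientation; "force": force on the tool from outside, world axes, zero at the start; "ft_torque": the same for the moment, N m; "gripper_width": opening from 0.0 (shut) to 1.0 (fully open); "gripper_force": force on a finger pad.
Only numpy, scipy, OpenCV 4.12 (cv2) and the standard library are available. Lean on these libraries where they do the work, as an engineer would, in place of code of your own. Each camera call takes 0.05 s, during which the arm holds its last target. There are 200 camera calls.

## Working session

There is one attempt and no reset: what is moved stays moved. The work goes in short steps, Python scripts to look and compute and a tool call to move; the robot and the scene stay as the last step left them, time stands still between calls to the robot, and variables do not carry over. Pictures are saved under pics/ and viewed, at most 10 in all, crops included, and the job is handed in when it is done.

Besides the shell and the picture viewer there is one more tool, called after "Call:" as a command line: name --argument value ..., lists and objects as JSON in quotes. drive_tool: Moves the arm, as the interface text tells. Its arguments: {"type":"object","properties":{"moves":{"type":"array","items":{"type":"array"}},"squeeze":{"type":"number"}},"required":["moves"]}

```bash
ls; mkdir -p pics; cat > h.py <<'E'
import numpy as np, cv2
from scipy.spatial.transform import Rotation as R
from rig import monitor, eyes, arm
def K(c):
    f=192/np.tan(np.radians(c['vfov'])/2); return f
E
python3 - <<'E'
from h import *
o=monitor.get_obs(); print({k:np.round(v,3) for k,v in o.items()})
for n in ("scene","side"):
    cv2.imwrite(f"pics/{n}0.png",cv2.resize(eyes.snapshot(n),(796,597),interpolation=cv2.INTER_CUBIC))
    print(n,eyes.calibration(n))
print(eyes.calibration("wrist"))
E
```

```text
pics
{'time': np.float64(0.0), 'q': array([ 0.941,  0.159,  1.598, -0.   ,  1.386, -0.21 ]), 'joint_vel': array([ 0.001, -0.001, -0.001, -0.   , -0.001, -0.002]), 'joint_torque': array([-1.0000e-03, -3.9600e+01, -3.3143e+01, -0.0000e+00,  8.0000e-03,
       -0.0000e+00]), 'eef_pos': array([0.234, 0.525, 0.23 ]), 'ee_rot': array([-6.540e-01, -3.072e+00,  3.000e-03]), 'force': array([-1.088, -0.255,  0.024]), 'ft_torque': array([-0.041, -0.023, -0.018]), 'gripper_force': np.float64(0.0), 'gripper_width': np.float64(1.0)}
scene {'vfov': 54.042012626223055, 'cx': 258.91994594770085, 'cy': 192.67658017283006, 'extrinsics': array([[ 0.74510827,  0.66665938,  0.01946633, -0.36412316],
       [-0.39036017,  0.41225829,  0.82320231,  0.13791579],
       [ 0.54077038, -0.62097373,  0.56741433, -1.37607607],
       [ 0.        ,  0.        ,  0.        ,  1.        ]])}
side {'vfov': 46.21434034515694, 'cx': 255.17615943353826, 'cy': 191.65880369477748, 'extrinsics': array([[ 0.97223841, -0.23349271,  0.01528484, -0.48881333],
       [ 0.16508599,  0.7307602 ,  0.66237161, -0.12957787],
       [-0.1658285 , -0.64145981,  0.74901951, -1.47198578],
       [ 0.        ,  0.        ,  0.        ,  1.        ]])}
{'vfov': 69.12585013863158, 'cx': 257.5512401834192, 'cy': 191.28919740350975, 'mount': array([[-5.30039583e-04,  9.65632541e-01,  2.59910591e-01,
         6.70737157e-02],
       [ 9.99999847e-01,  5.52856704e-04, -1.46855211e-05,
        -3.38532265e-04],
       [-1.57874130e-04,  2.59910543e-01, -9.65632686e-01,
        -1.42645337e-01],
       [ 0.00000000e+00,  0.00000000e+00,  0.00000000e+00,
         1.00000000e+00]])}
```

View pics/scene0.png

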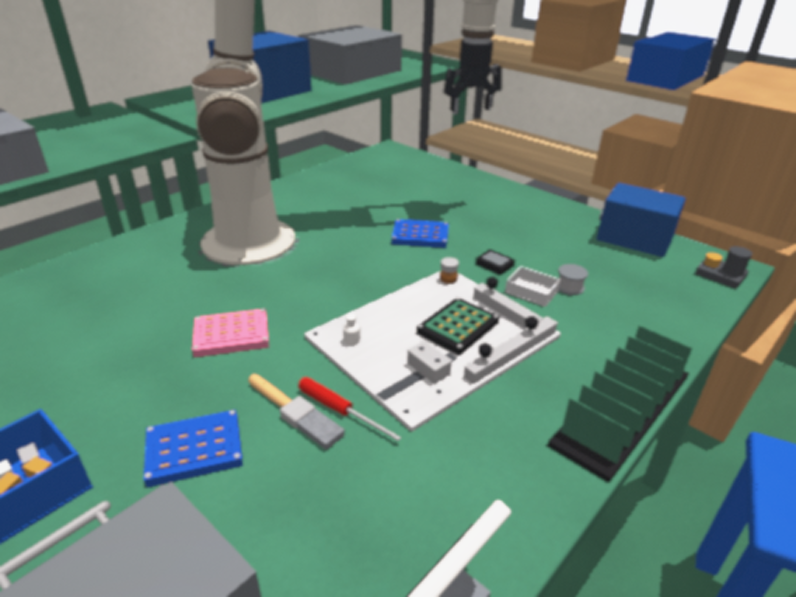

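View pics/side0.png

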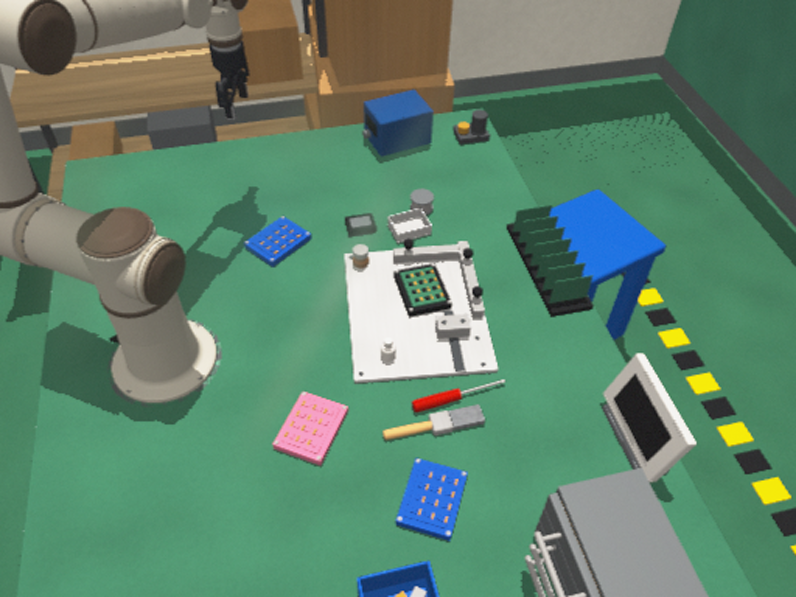

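The side view shows the plate with corners at about (345,252), (353,380), (497,370) and (472,240) in the enlarged picture. The carrier with the green panel is at (423,288), the jaw at (453,325), the bottle at (388,350) and the jar at (360,256).

```bash
cat >> h.py <<'E'
def cam(name,o=None):
    c=eyes.calibration(name); f=K(c)
    if name=="wrist":
        T=np.eye(4); T[:3,:3]=R.from_rotvec(o['ee_rot']).as_matrix(); T[:3,3]=o['eef_pos']; M=T@c['mount']
    else: M=np.linalg.inv(c['extrinsics'])
    return f,c['cx'],c['cy'],M
def cast(cm,px,z):
    f,cx,cy,M=cm; px=np.atleast_2d(px).astype(float)
    d=np.c_[(px[:,0]-cx)/f,-(px[:,1]-cy)/f,-np.ones(len(px))]@M[:3,:3].T
    p=M[:3,3]; return p+d*((z-p[2])/d[:,2])[:,None]
def proj(cm,P):
    f,cx,cy,M=cm; q=(np.atleast_2d(P)-M[:3,3])@M[:3,:3]
    return np.c_[cx+f*q[:,0]/-q[:,2],cy-f*q[:,1]/-q[:,2]]
def biggest(m):
    cs,_=cv2.findContours(m.astype(np.uint8),cv2.RETR_EXTERNAL,cv2.CHAIN_APPROX_NONE)
    return max(cs,key=cv2.contourArea)[:,0]
E
python3 - <<'E'
from h import *
im=eyes.snapshot("side"); cm=cam("side"); print("cam",cm[3][:3,3])
hsv=cv2.cvtColor(im,cv2.COLOR_BGR2HSV)
roi=np.zeros(im.shape[:2],bool); roi[145:260,205:335]=1
w=(hsv[...,1]<45)&(hsv[...,2]>170)&roi
c=biggest(w); P=cast(cm,c,.012)[:,:2]
r=cv2.minAreaRect(P.astype(np.float32)); print("plate rect",r); print(cv2.boxPoints(r))
q=cv2.approxPolyDP(cv2.convexHull(c),6,True)[:,0]; print(q.tolist(),cast(cm,q,.012).round(3).tolist())
roi[:]=0; roi[160:205,250:292]=1
dk=(hsv[...,2]<75)&roi
g=((hsv[...,0]>45)&(hsv[...,0]<95)&(hsv[...,1]>80)&roi)
for n,m,z in(("dark",dk|g,.030),("green",g,.034)):
    c=biggest(m); r=cv2.minAreaRect(cast(cm,c,z)[:,:2].astype(np.float32)); print(n,r)
cv2.imwrite("pics/side1.png",cv2.resize(im[140:260,200:340],(798,684),interpolation=cv2.INTER_CUBIC)[:600])
E
```

```text
cam [ 0.25253739 -0.96366371  1.19584621]
plate rect ((0.5501305460929871, 0.029146894812583923), (0.39715027809143066, 0.3013521134853363), 82.57813262939453)
[[ 0.3750661  -0.14830112]
 [ 0.67389345 -0.187228  ]
 [ 0.725195    0.20659491]
 [ 0.42636764  0.24552178]]
[[221, 163], [234, 157], [294, 168], [319, 237], [228, 244]] [[0.424, 0.216, 0.012], [0.478, 0.237, 0.012], [0.682, 0.132, 0.012], [0.67, -0.186, 0.012], [0.378, -0.147, 0.012]]
dark ((0.5710290670394897, 0.048678141087293625), (0.09952586144208908, 0.13627606630325317), 1.816849708557129)
green ((0.5735394358634949, 0.05517370626330376), (0.07871745526790619, 0.10895746201276779), 1.9326541423797607)
```

Side-view estimate: fixture yaw about -0.13 with origin near (0.55, 0.036), and the carrier skewed by about +0.16 rad relative to the fixture. Next I'll align the tool with the fixture and hover for a close look with the wrist camera.

Call:
drive_tool --moves '[[[0, 0, 0], [0, 0, -0.145], 8.5], [[0, 0, 0], [0, 0, -0.145], 8.5], [[-2.72, -3.72, -0.6], [0, 0, 0], 8.5], [[-2.72, -3.72, -0.6], [0, 0, 0], 8.5], [[-2.72, -3.72, -0.6], [0, 0, 0], 8.5], [[-2.72, -3.72, -0.6], [0, 0, 0], 8.5], [[-2.72, -3.72, -0.6], [0, 0, 0], 8.5], [[-2.72, -3.72, -0.6], [0, 0, 0], 8.5], [[-2.72, -3.72, -0.6], [0, 0, 0], 8.5], [[-2.72, -3.72, -0.6], [0, 0, 0], 8.5], [[-2.72, -3.72, -0.6], [0, 0, 0], 8.5], [[-2.72, -3.72, -0.6], [0, 0, 0], 8.5], [[-2.72, -3.72, -0.6], [0, 0, 0], 8.5], [[-2.72, -3.72, -0.6], [0, 0, 0], 8.5], [[0, 0, 0], [0, 0, 0], 8.5], [[0, 0, 0], [0, 0, 0], 8.5]]'

```text
time: 2.15
eef_pos: [0.4998, 0.0406, 0.3028]
ee_rot: [-0.204, -3.134, -0.001]
force: [-0.4, 0.6, -0.6]
gripper_width: 0.997
gripper_force: 0.0
```

```bash
python3 - <<'E'
from h import *
o=monitor.get_obs(); im=eyes.snapshot("wrist"); cv2.imwrite("pics/w1raw.png",im); np.save("w1.npy",np.r_[o['eef_pos'],o['ee_rot']])
cv2.imwrite("pics/w1.png",cv2.resize(im,(796,597),interpolation=cv2.INTER_CUBIC)); print(o['eef_pos'],o['ee_rot'],o['time'],o['q'])
E
```

```text
[0.49979447 0.04060025 0.3028304 ] [-2.03859504e-01 -3.13379792e+00 -9.01844602e-04] 2.15 [-1.60682674e-01 -7.45100413e-02  1.69688631e+00  4.60392110e-04
  1.52043681e+00 -1.60158172e+00]
```

View pics/w1.png

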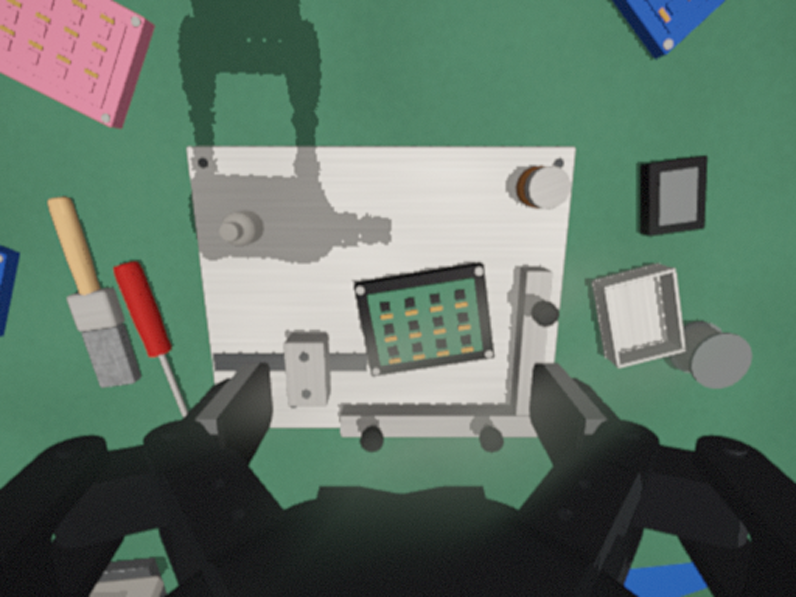

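The wrist view shows the plate with its near edge level at row 148, from (188,148) to (575,148). The carrier's top corners are near (355,283), (483,265), (493,358) and (374,375). The jaw is at (306,365), the stop along row ~415, the fence at column ~520, the bottle at (235,230) and the jar at (540,187).

```bash
cat >> h.py <<'E'
S=512/796
def edge(gray,p0,p1,half=6,n=40):
    """subpixel line fit of the strongest gradient across segment p0-p1 (raw px)"""
    p0,p1=np.array(p0,float),np.array(p1,float); t=(p1-p0)/np.linalg.norm(p1-p0); nn=np.array([-t[1],t[0]])
    s=np.arange(-half,half+.01,.25); base=p0+np.linspace(0,1,n)[:,None]*(p1-p0)
    X=base[:,None]+s[None,:,None]*nn
    v=cv2.GaussianBlur(cv2.remap(gray.astype(np.float32),X[...,0].astype(np.float32),X[...,1].astype(np.float32),cv2.INTER_LINEAR),(9,1),0)
    g=np.abs(np.gradient(v,axis=1)); k=g.argmax(1); pts=base+s[k][:,None]*nn
    vx,vy,x,y=cv2.fitLine(pts.astype(np.float32),cv2.DIST_HUBER,0,.1,.01).ravel()
    return np.array([[x,y],[x+20*vx,y+20*vy]])
E
python3 - <<'E'
from h import *
im=cv2.imread("pics/w1raw.png"); w=np.load("w1.npy"); o=dict(eef_pos=w[:3],ee_rot=w[3:]); cm=cam("wrist",o)
gr=cv2.cvtColor(im,cv2.COLOR_BGR2GRAY); sat=cv2.cvtColor(im,cv2.COLOR_BGR2HSV)[...,1]
def wl(ch,a,b,z,half=6):
    e=edge(ch,np.array(a)*S,np.array(b)*S,half); return cast(cm,e,z)[:,:2]
def ang(l): d=l[1]-l[0]; return np.degrees(np.arctan2(d[1],d[0]))
def isec(a,b):
    A=np.c_[a[1]-a[0],-(b[1]-b[0])]; return a[0]+(a[1]-a[0])*np.linalg.solve(A,b[0]-a[0])[0]
near=wl(sat,(330,148),(565,148),.012); right=wl(sat,(205,290),(213,350),.012); left=wl(sat,(573,175),(562,310),.012)
far=wl(sat,(250,429),(335,429),.012)
print("ang",[round(ang(l),2) for l in(near,right,left,far)])
c1,c2=isec(near,right),isec(near,left); print(c1,c2,np.linalg.norm(c1-c2)); 
c3=isec(far,right); print(c3,np.linalg.norm(c3-c1))
hsv=cv2.cvtColor(im,cv2.COLOR_BGR2HSV)
roi=np.zeros(gr.shape,bool); roi[int(255*S):int(390*S),int(345*S):int(500*S)]=1
g=(hsv[...,0]>40)&(hsv[...,0]<95)&(hsv[...,1]>70)&(hsv[...,2]>70)&roi
g=cv2.morphologyEx(g.astype(np.uint8),cv2.MORPH_CLOSE,np.ones((9,9)))
print("green",cv2.minAreaRect(cast(cm,biggest(g),.034)[:,:2].astype(np.float32)))
cc=np.array([(355,283),(483,265),(493,358),(374,375)])*S
print("carrier corners",cast(cm,cc,.032)[:,:2].round(4).tolist(), cast(cm,cc,.032)[:,:2].mean(0))
E
```

```text
ang [np.float64(82.53), np.float64(-7.73), np.float64(172.47), np.float64(82.58)]
[ 0.37428176 -0.148293  ] [0.42241965 0.21877867] 0.37021462229494967
[ 0.67332424 -0.18888565] 0.30178497408366095
green ((0.5541738867759705, 0.05512953922152519), (0.04221130907535553, 0.10566013306379318), 1.8170143365859985)
carrier corners [[0.5231, -0.007], [0.5215, 0.1187], [0.6196, 0.121], [0.6224, -0.0029]] [0.57164422 0.05745444]
```

Fixture: yaw -0.1304, origin (0.5497, 0.0356). The measured sides of 370.2 and 301.8 mm match the given 370 and 300. In the fixture frame the carrier is at about (19, 23) mm, turned +0.16 rad. I'll push its near face with the two open fingers so that it squares up as it moves, starting with the descent at fixture (-76, 22).

Call:
drive_tool --moves '[[[1.3, 1.18, 0], [0, 0, 0], 8.5], [[1.3, 1.17, 0], [0, 0, 0], 8.5], [[0, 0, 4.5], [0, 0, 0], 8.5], [[0, 0, 4.5], [0, 0, 0], 8.5], [[0, 0, 4.5], [0, 0, 0], 8.5], [[0, 0, 4.5], [0, 0, 0], 8.5], [[0, 0, 4.5], [0, 0, 0], 8.5], [[0, 0, 4.0], [0, 0, 0], 8.5], [[0, 0, 1.0], [0, 0, 0], 8.5], [[0, 0, 0.5], [0, 0, 0], 8.5], [[0, 0, 0], [0, 0, 0], 8.5], [[0, 0, 0], [0, 0, 0], 8.5]]'

```text
time: 3.7
eef_pos: [0.4788, 0.0668, 0.0248]
ee_rot: [0.203, 3.132, -0.0]
force: [0.2, -0.2, -0.5]
gripper_width: 0.998
gripper_force: 0.0
```

Call:
drive_tool --moves '[[[0, 0, 0.5], [0, 0, 0], 8.5], [[0, 0, 0.4], [0, 0, 0], 8.5], [[0, 0, 0.3], [0, 0, 0], 8.5], [[0, 0, 0.3], [0, 0, 0], 8.5], [[0, 0, 0.2], [0, 0, 0], 8.5], [[0, 0, 0.1], [0, 0, 0], 8.5], [[0, 0, 0], [0, 0, 0], 8.5]]'

```text
time: 4.58
eef_pos: [0.4775, 0.0668, 0.0053]
ee_rot: [-0.204, -3.135, 0.0]
force: [0.6, -0.4, -0.2]
gripper_width: 0.993
gripper_force: 0.0
```

```bash
cat >> h.py <<'E'
ORG=np.array([.5497,.0356]); ex=np.array([.9915,-.1300]); ey=np.array([.1300,.9915])
def fx(p): d=np.asarray(p)[...,:2]-ORG; return np.stack([d@ex,d@ey],-1)
E
python3 - <<'E'
from h import *
o=monitor.get_obs(); print(o['eef_pos'],fx(o['eef_pos']),o['force'])
im=eyes.snapshot("wrist"); cv2.imwrite("pics/w2.png",im)
E
```

```text
[0.47749179 0.06680331 0.005265  ] [-0.07565087  0.02155101] [ 0.64576495 -0.43560869 -0.21255117]
```

View pics/w2.png

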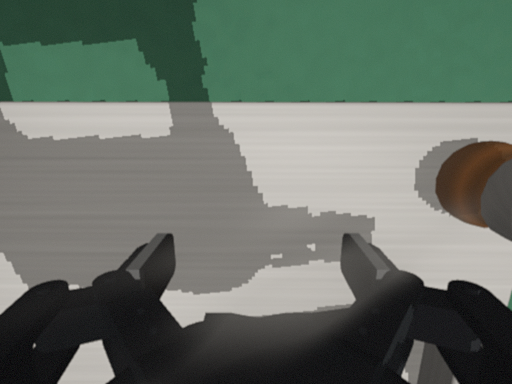

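The close view shows both fingers free above the plate, with the jar at (485,185) well to the left and clear. Now the push toward the stop.

Call:
drive_tool --moves '[[[-0.6, 0, 0], [0, 0, 0], 8.5], [[-0.6, 0, 0], [0, 0, 0], 8.5], [[-0.6, 0, 0], [0, 0, 0], 8.5], [[-0.4, 0, 0], [0, 0, 0], 8.5], [[-0.4, 0, 0], [0, 0, 0], 8.5], [[-0.4, 0, 0], [0, 0, 0], 8.5], [[-0.4, 0, 0], [0, 0, 0], 8.5], [[-0.4, 0, 0], [0, 0, 0], 8.5], [[-0.4, 0, 0], [0, 0, 0], 8.5], [[-0.4, 0, 0], [0, 0, 0], 8.5], [[-0.4, 0, 0], [0, 0, 0], 8.5], [[-0.4, 0, 0], [0, 0, 0], 8.5], [[-0.4, 0, 0], [0, 0, 0], 8.5], [[-0.4, 0, 0], [0, 0, 0], 8.5]]'

```text
time: 6.38
eef_pos: [0.5391, 0.0587, 0.0053]
ee_rot: [-0.204, -3.135, 0.0]
force: [-1.9, 0.8, 0.2]
gripper_width: 0.997
gripper_force: 1.2
```

```bash
python3 - <<'E'
from h import *
o=monitor.get_obs(); print(fx(o['eef_pos']),o['force'])
im=eyes.snapshot("side"); cv2.imwrite("pics/s2.png",cv2.resize(im[130:260,200:345],(780,700),interpolation=cv2.INTER_CUBIC)[:600])
E
```

```text
[-0.01346476  0.02152773] [-1.86020638  0.82037106  0.15984052]
```

View pics/s2.png

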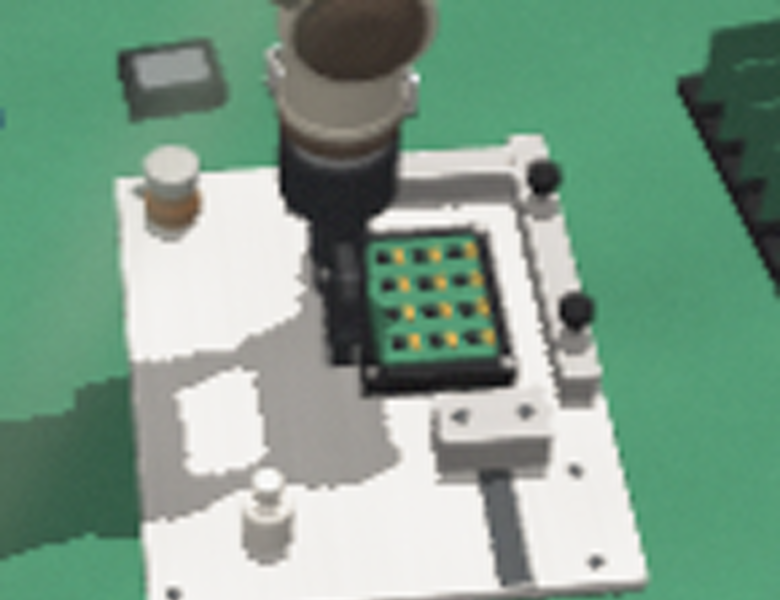

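The carrier now sits square against both fingers, about 20 mm short of the stop. Nothing else has moved. I'll continue more slowly.

Call:
drive_tool --moves '[[[-0.4, 0, 0], [0, 0, 0], 8.5], [[-0.4, 0, 0], [0, 0, 0], 8.5], [[-0.4, 0, 0], [0, 0, 0], 8.5], [[-0.3, 0, 0], [0, 0, 0], 8.5], [[-0.2, 0, 0], [0, 0, 0], 8.5], [[-0.2, 0, 0], [0, 0, 0], 8.5], [[0, 0, 0], [0, 0, 0], 8.5]]'

```text
time: 7.3
eef_pos: [0.5582, 0.0563, 0.0053]
ee_rot: [0.204, 3.134, -0.0]
force: [-1.2, 0.6, -0.7]
gripper_width: 0.995
gripper_force: 0.4
```

Call:
drive_tool --moves '[[[-0.15, 0, 0], [0, 0, 0], 8.5], [[-0.15, 0, 0], [0, 0, 0], 8.5], [[0, 0, 0], [0, 0, 0], 8.5]]'

```text
time: 7.68
eef_pos: [0.5611, 0.0559, 0.0054]
ee_rot: [0.204, 3.134, -0.0]
force: [-2.0, 0.8, 1.2]
gripper_width: 0.997
gripper_force: 0.8
```

Call:
drive_tool --moves '[[[-0.1, 0, 0], [0, 0, 0], 8.5], [[-0.1, 0, 0], [0, 0, 0], 8.5], [[0, 0, 0], [0, 0, 0], 8.5]]'

```text
time: 8.05
eef_pos: [0.5629, 0.0557, 0.0053]
ee_rot: [0.204, 3.135, 0.0]
force: [-3.0, 0.5, 0.5]
gripper_width: 0.996
gripper_force: 1.2
```

Call:
drive_tool --moves '[[[-0.1, 0, 0], [0, 0, 0], 8.5], [[-0.1, 0, 0], [0, 0, 0], 8.5], [[0, 0, 0], [0, 0, 0], 8.5]]'

```text
time: 8.43
eef_pos: [0.5634, 0.0556, 0.0051]
ee_rot: [-0.203, -3.132, -0.0]
force: [-7.0, 0.3, 5.0]
gripper_width: 0.994
gripper_force: 3.9
```

```bash
python3 - <<'E'
from h import *
o=monitor.get_obs(); print(fx(o['eef_pos']),o['force'])
im=eyes.snapshot("side"); cv2.imwrite("pics/s3.png",cv2.resize(im[160:220,255:325],(700,600),interpolation=cv2.INTER_CUBIC))
E
```

```text
[0.01101081 0.021652  ] [-6.98262267  0.33883113  4.96936411]
```

View pics/s3.png

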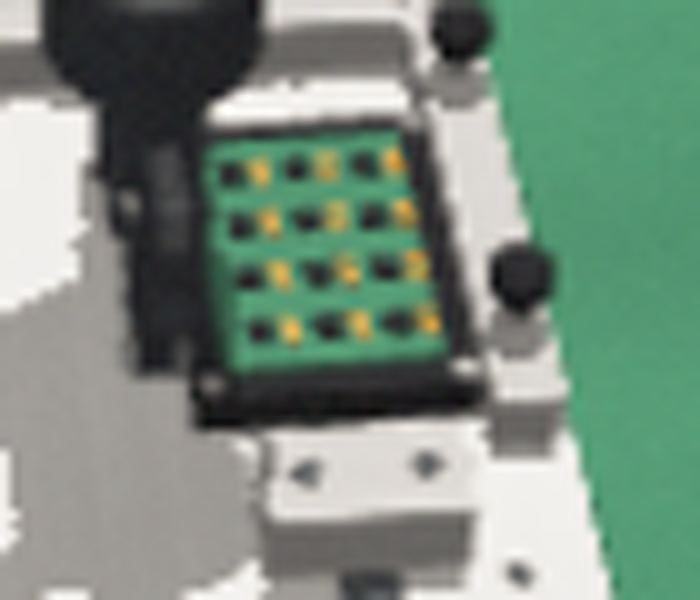

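The force rose to 7 N and the carrier's far edge lies along the stop. I'll press once more briefly, back off, lift, shut the fingers and go behind the jaw.

Call:
drive_tool --moves '[[[-0.1, 0, 0], [0, 0, 0], 8.5], [[0, 0, 0], [0, 0, 0], 8.5], [[0, 0, 0], [0, 0, 0], 8.5], [[1.0, 0, 0], [0, 0, 0], 8.5], [[2.0, 0, 0], [0, 0, 0], 8.5], [[0, 0, -4.5], [0, 0, 0], 8.5], [[0, 0, -4.5], [0, 0, 0], 8.5], [[0, 0, -5.0], [0, 0, 0], 0], [[-1.8, -4.0, 0], [0, 0, 0], 0], [[-1.8, -4.0, 0], [0, 0, 0], 0], [[-1.8, -4.0, 0], [0, 0, 0], 0], [[-1.8, -4.0, 0], [0, 0, 0], 0], [[-1.6, -3.6, 0], [0, 0, 0], 0], [[0, 0, 0], [0, 0, 0], 0], [[0, 0, 0], [0, 0, 0], 0]]'

```text
time: 10.35
eef_pos: [0.5979, -0.1462, 0.1452]
ee_rot: [0.204, 3.134, 0.0]
force: [-1.1, -1.2, 0.3]
gripper_width: 0.002
gripper_force: 0.0
```

```bash
python3 - <<'E'
from h import *
o=monitor.get_obs(); print(fx(o['eef_pos']),o['force'])
im=eyes.snapshot("wrist"); cv2.imwrite("pics/w3.png",im)
cm=cam("wrist",o); np.save("w3.npy",np.r_[o['eef_pos'],o['ee_rot']])
E
```

```text
[ 0.07141692 -0.17400056] [-1.09636368 -1.18372865  0.31340641]
```

View pics/w3.png

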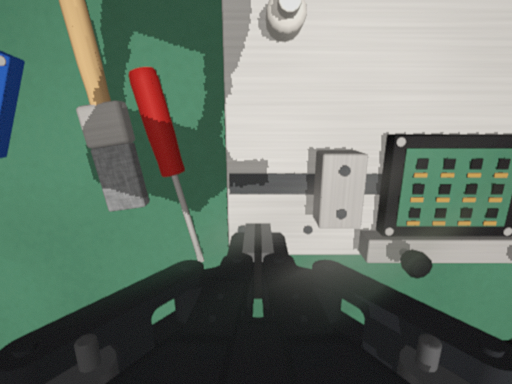

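The carrier's edges run parallel to the stop. The jaw is at (340,190) with its back face at column ~318, and the screwdriver tip is near (200,260), just off the plate.

```bash
python3 - <<'E'
from h import *
w=np.load("w3.npy"); cm=cam("wrist",dict(eef_pos=w[:3],ee_rot=w[3:]))
print("jaw top",fx(cast(cm,[(316,152),(364,155),(363,228),(316,225)],.046)).round(4).tolist())
print("driver tip",fx(cast(cm,[(202,262),(180,176)],.01)).round(4).tolist())
print("carrier",fx(cast(cm,[(389,136),(381,236)],.030)).round(4).tolist())
print("fingers shut tip px",proj(cm,w[:3]))
E
```

```text
jaw top [[0.0342, -0.1233], [0.0368, -0.0815], [0.1049, -0.0756], [0.1019, -0.1196]]
driver tip [[0.1603, -0.2355], [0.0631, -0.2528]]
carrier [[0.0217, -0.0543], [0.1202, -0.0502]]
fingers shut tip px [[257.44318937 241.07729586]]
```

Call:
drive_tool --moves '[[[0, 0, 4.5], [0, 0, 0], 0], [[0, 0, 4.0], [0, 0, 0], 0], [[0, 0, 2.0], [0, 0, 0], 0], [[0, 0, 1.0], [0, 0, 0], 0], [[0, 0, 0.8], [0, 0, 0], 0], [[0, 0, 0], [0, 0, 0], 0], [[0, 0.6, 0], [0, 0, 0], 0], [[0, 0.6, 0], [0, 0, 0], 0], [[0, 0.6, 0], [0, 0, 0], 0], [[0, 0.6, 0], [0, 0, 0], 0], [[0, 0.4, 0], [0, 0, 0], 0], [[0, 0.4, 0], [0, 0, 0], 0], [[0, 0.4, 0], [0, 0, 0], 0], [[0, 0.4, 0], [0, 0, 0], 0], [[0, 0.4, 0], [0, 0, 0], 0], [[0, 0, 0], [0, 0, 0], 0]]'

```text
time: 12.4
eef_pos: [0.6036, -0.1027, 0.0223]
ee_rot: [-0.203, -3.135, 0.0]
force: [-0.2, -0.0, -0.2]
gripper_width: 0.001
gripper_force: 0.0
```

Call:
drive_tool --moves '[[[0, 0.4, 0], [0, 0, 0], 0], [[0, 0.4, 0], [0, 0, 0], 0], [[0, 0.4, 0], [0, 0, 0], 0], [[0, 0.4, 0], [0, 0, 0], 0], [[0, 0.4, 0], [0, 0, 0], 0], [[0, 0, 0], [0, 0, 0], 0]]'

```text
time: 13.15
eef_pos: [0.6063, -0.0824, 0.0223]
ee_rot: [0.203, 3.135, 0.001]
force: [0.0, 0.3, 0.1]
gripper_width: -0.004
gripper_force: 0.0
```

```bash
python3 - <<'E'
from h import *
o=monitor.get_obs(); print(fx(o['eef_pos']),o['force'],o['joint_torque'])
im=eyes.snapshot("side"); im2=eyes.snapshot("wrist")
a=cv2.resize(im[170:240,245:335],(396,308),interpolation=cv2.INTER_CUBIC); b=cv2.resize(im2,(396,308))
cv2.imwrite("pics/c4.png",np.hstack([a,b]))
E
```

```text
[ 0.07145775 -0.10965062] [0.01297681 0.29255393 0.12351607] [ 1.26871448e-01 -4.68020082e+01 -2.75872439e+01 -1.66586728e-02
  2.02069210e-02  2.21347570e-02]
```

View pics/c4.png

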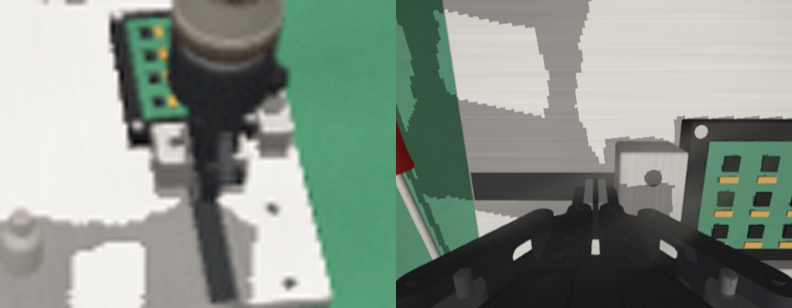

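The fingers are right behind the jaw's back face and just about to touch it. I'll continue.

Call:
drive_tool --moves '[[[0, 0.3, 0], [0, 0, 0], 0], [[0, 0.3, 0], [0, 0, 0], 0], [[0, 0.3, 0], [0, 0, 0], 0], [[0, 0.3, 0], [0, 0, 0], 0], [[0, 0.3, 0], [0, 0, 0], 0], [[0, 0.3, 0], [0, 0, 0], 0]]'

```text
time: 14.0
eef_pos: [0.6084, -0.066, 0.0223]
ee_rot: [-0.204, -3.135, 0.002]
force: [-1.4, -5.9, -0.1]
gripper_width: 0.0
gripper_force: 2.9
```

Call:
drive_tool --moves '[[[0, 0.3, 0], [0, 0, 0], 0], [[0, 0.3, 0], [0, 0, 0], 0], [[0, 0.3, 0], [0, 0, 0], 0], [[0, 0.3, 0], [0, 0, 0], 0], [[0, 0.3, 0], [0, 0, 0], 0], [[0, 0.3, 0], [0, 0, 0], 0]]'

```text
time: 14.75
eef_pos: [0.6107, -0.0481, 0.0223]
ee_rot: [-0.204, -3.135, 0.002]
force: [-1.6, -4.4, -0.8]
gripper_width: -0.003
gripper_force: 2.9
```

Call:
drive_tool --moves '[[[0, 0.3, 0], [0, 0, 0], 0], [[0, 0.2, 0], [0, 0, 0], 0], [[0, 0.2, 0], [0, 0, 0], 0], [[0, 0.1, 0], [0, 0, 0], 0], [[0, 0, 0], [0, 0, 0], 0]]'

```text
time: 15.38
eef_pos: [0.6118, -0.04, 0.0223]
ee_rot: [-0.203, -3.135, 0.002]
force: [-0.7, -5.5, 0.6]
gripper_width: -0.002
gripper_force: 2.4
```

Call:
drive_tool --moves '[[[0, 0.15, 0], [0, 0, 0], 0], [[0, 0.15, 0], [0, 0, 0], 0], [[0, 0.1, 0], [0, 0, 0], 0], [[0, 0, 0], [0, 0, 0], 0]]'

```text
time: 15.88
eef_pos: [0.6122, -0.0374, 0.0223]
ee_rot: [-0.203, -3.135, 0.005]
force: [-2.2, -10.7, -0.3]
gripper_width: -0.002
gripper_force: 5.0
```

Call:
drive_tool --moves '[[[0, 0.1, 0], [0, 0, 0], 0], [[0, 0.1, 0], [0, 0, 0], 0], [[0, 0.1, 0], [0, 0, 0], 0], [[0, 0, 0], [0, 0, 0], 0]]'

```text
time: 16.38
eef_pos: [0.6122, -0.0373, 0.0224]
ee_rot: [-0.203, -3.134, 0.012]
force: [-4.4, -19.1, 0.2]
gripper_width: -0.002
gripper_force: 10.0
```

Firmly seated: the force rose to 19 N with no further motion. I'll back off, lift and check.

Call:
drive_tool --moves '[[[0, -0.4, 0], [0, 0, 0], 0], [[0, -1.0, 0], [0, 0, 0], 0], [[0, -2.0, 0], [0, 0, 0], 0], [[0, 0, -4.5], [0, 0, 0], 0], [[0, 0, -5], [0, 0, 0], 0], [[0, 0, -5], [0, 0, 0], 0], [[0, 0, -5], [0, 0, 0], 0], [[0, 0, -4], [0, 0, 0], 0], [[3.0, 3.0, -1], [0, 0, 0], 0], [[3.0, 3.0, -1], [0, 0, 0], 0], [[3.0, 3.0, -1], [0, 0, 0], 0], [[3.0, 3.0, -1], [0, 0, 0], 0], [[0, 0, 0], [0, 0, 0], 0], [[0, 0, 0], [0, 0, 0], 0]]'

```text
time: 18.12
eef_pos: [0.5052, 0.0676, 0.2972]
ee_rot: [0.204, 3.135, -0.0]
force: [0.6, -0.4, 0.1]
gripper_width: 0.003
gripper_force: 0.0
```

```bash
python3 - <<'E'
from h import *
o=monitor.get_obs(); print(fx(o['eef_pos']),o['eef_pos'],o['force'])
im=eyes.snapshot("wrist"); cv2.imwrite("pics/w5raw.png",im); np.save("w5.npy",np.r_[o['eef_pos'],o['ee_rot']])
cv2.imwrite("pics/w5.png",cv2.resize(im,(796,597),interpolation=cv2.INTER_CUBIC))
E
```

```text
[-0.048308    0.02596035] [0.50517623 0.06762062 0.29724821] [ 0.64252503 -0.37581723  0.08581072]
```

View pics/w5.png

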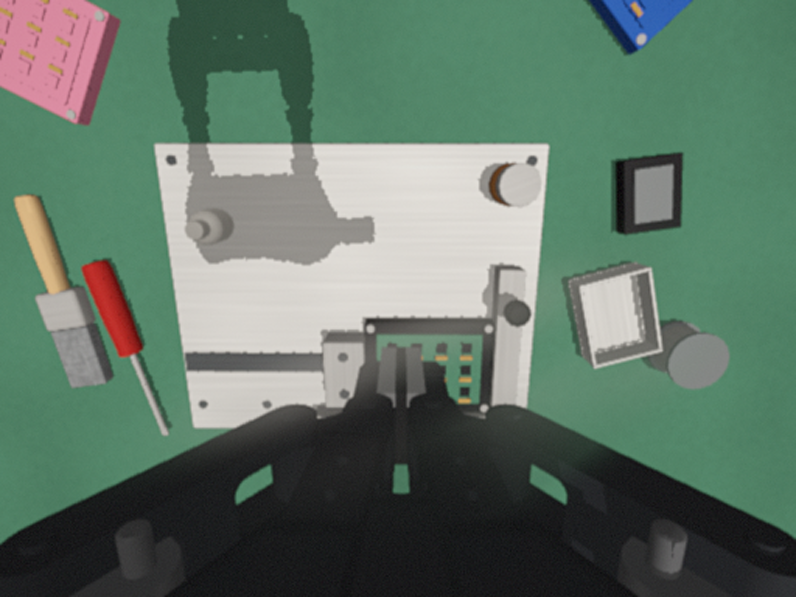

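The carrier sits between the jaw (front at column ~362) and the fence (~493), with its near edge level at row ~319. The bystanders have not moved. Next I'll measure that near edge and its angle.

```bash
python3 - <<'E'
from h import *
im=cv2.imread("pics/w5raw.png"); w=np.load("w5.npy"); cm=cam("wrist",dict(eef_pos=w[:3],ee_rot=w[3:]))
gr=cv2.cvtColor(im,cv2.COLOR_BGR2GRAY); sat=cv2.cvtColor(im,cv2.COLOR_BGR2HSV)[...,1]
def rep(n,ch,a,b,z):
    p=fx(cast(cm,edge(ch,np.array(a)*S,np.array(b)*S,5),z)); d=p[1]-p[0]
    print(n,p.round(4).tolist(),"deg",np.degrees(np.arctan2(d[1],d[0])).round(2))
rep("plate near",sat,(300,144),(545,144),.012)
for z in(.012,.030): rep("carrier near",gr,(380,319),(482,319),z)
rep("jaw front top",gr,(362,338),(362,358),.046)
rep("carrier/fence",gr,(492,335),(493,395),.030)
E
```

```text
plate near [[-0.1501, 0.0554], [-0.1501, 0.0844]] deg 89.99
carrier near [[0.0211, 0.0558], [0.0209, 0.088]] deg 90.29
carrier near [[0.0154, 0.0545], [0.0152, 0.0854]] deg 90.29
jaw front top [[0.0425, -0.0101], [0.0755, -0.0103]] deg -0.27
carrier/fence [[0.0667, 0.1208], [0.033, 0.121]] deg 179.59
```

The carrier's near foot is at x = 21 mm (20 expected at home) and it is square to within 0.3°. The jaw is at about 0.080, and the carrier's fence-side edge measures y = 121 mm against the fence face at 120. The job is ready to hand in.

```bash
python3 -c "
from rig import arm
print(arm.job_done())"
```

```text
the job is handed in; nothing more can be done
None
```

I pushed the carrier flat against the end stop, then drove it home against the side fence with the jaw, which now stands against it at about 0.080 m; the job is handed in, but no verdict came back.

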